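Nest the white measuring cup in the blue one without jamming it

ROBOT

A 7-joint arm with a two-finger parallel gripper is mounted at the origin on a cart in front of the work surface, level with it; the furniture and walls round the work are solid. World frame = base frame: x ahead of the robot, y to its left, z up, the work surface at z = 0. Lengths are in m, angles in rad, forces in N, time in s.
With the tool pointing down it reaches from about 0.4 to 0.875 m from the base axis. Payload 19.3 kg.
Tool frame: the origin (TCP) lies midway between the tips of the shut fingers; the grasp point (between the pads) lies 19 mm behind it; z points along the fingers, y is the line along which they close (so a half turn about z gives the same grasp; the last joint's range is limited). The gripper opens to 85 mm and grips with 20 to 120 N. Pads are 22 mm wide; open, the fingers measure 114 mm over their backs; the gripper's body (76 mm by 85 mm) begins 54 mm behind the grasp point. The pads swing forward as they close: fully open they stand 13 mm farther back than shut.
Start: joints at [1.27, 0.521, -0.036, 1.599, 0.021, 1.021, -0.113], TCP at [0.143, -0.608, 0.231] pointing down, gripper open.
Joint ranges: [-2.91, 2.91], [-0.3, 2.13], [-1.5, 1.42], [0.17, 2.43], [-1.26, 4.41], [0.16, 1.93], [-2.52, 2.52]. Speed limits (rad/s): [1.89, 1.89, 2.39, 2.39, 3.01, 3.01, 3.01].

INTERFACE

Orientations are given as [roll, pitch, yaw] about the fixed x, y, z axes, in that order (R = Rz(yaw) Ry(pitch) Rx(roll)).
In Python, from workcell import bot gives the robot as it stands.
- The arm moves only by the tool move_arm, never from a script. Its argument "moves" is a list that holds one entry, the list of rows, each a list of 7 numbers: the opening, from 0 (shut) to 1 (fully open), then the shift along the tool's x, y, z in units of 1000 mm (1.0 is 1000 mm), then the turn, a rotation vector about the tool's x, y, z in units of 2 pi rad (1.0 is 2 pi rad). A call has 1 to 5 rows; each row is the pose to reach, as a shift and turn from the pose commanded when the call began, along the tool's axes at that moment, turning the shorter way round; what a row does not reach only later rows make up. A row lasts 1/10 s, in which the tool goes at most 50 mm and 8.59 degrees, less where a joint would pass 70% of its speed; a pose out of reach is approached as far as the arm can. A call with a number of a shift or a turn outside -1 to 1 is refused whole. A call with a gripper value outside its range is refused whole. The fingers move at their own pace and stop on an object; "force" is the grip in N (left out, the last holds). Time passes only in rows, so rows that repeat a pose let the fingers close. It gives the time, the measured TCP pose, the force, the opening and the grip force at its end, in the units of the state.
- bot.observe(): the state, without advancing time (a new reading comes with each control period).
- bot.grab_frame(name): name is "scene" or "side" or "wrist"; returns the picture (400x640x3 uint8, red, green, blue); there is no depth.
- bot.camera_params(name): a dict with "vertical_fov" (degrees; the focal length in pixels is half the picture's height over the tangent of half this angle, whatever the lens; pixels are square), "cx", "cy" (the principal point, pixels), "R" (3x3) and "t" (3): a world point X has camera coordinates R X + t. Camera axes: x right, y down, z forward; pixel columns grow to the right and rows downward; lengths in m; the calibration is good to about 2 mm. A picture is of the moment at which its call begins: read the wrist's pose just before it. camera_params takes no time and is no camera call; for the wrist camera it gives the pose at the moment of the call.
- bot.job_done(): hands the job in; it is judged then, once.
The state is a dict: "clock": time; "qpos": joint angles; "qd": joint speeds; "joint_efforts": joint torques, N m; "position": TCP position; "tool_rot": TCP orientation; "force": force on the tool from outside, world axes, zero at the start; "moment": the same for the moment, N m; "grip_width": finger opening in m; "finger_force": force on a finger pad.
Only numpy, scipy, OpenCV 4.12 (cv2) and the standard library are available. Lean on these libraries where they do the work, as an engineer would, in place of code of your own. Each camera call takes 0.05 s, during which the arm holds its last target. There are 200 camera calls.

TASK

Nest the white measuring cup, upright, into the blue cup that stands on the bench: lower it in gently in the gripper and give it a light push until the blue rim reaches the red band on the white cup, then let go. Stop while the rim is at the band: pushed past it, the cups jam. Leave the yellow beaker where it is.

Things in the scene. Friction and masses are not known exactly. Their poses are not given: they have to be found in the camera images.
- white_cup: Cup to nest: white plastic, round, open, hollow, 60 g, upright, 95 mm high; outer diameter 30 mm at the base, 62 at 80 mm height, then a straight collar of 64 from 80 mm to the rim: grip it across there from above. Red band round it 53 to 63 mm above its base. Origin: centre of underside; z up its axis. Nested right: origin 37 mm above the blue cup's (rim amid the band; 32 to 42 good).
- blue_cup: Receiving cup: blue, 150 g, same outer shape and size (95 mm high), loose and upright on the bench; it slides and so centres itself. Origin: centre of underside; z up. The white cup touches its ribbed inner sleeve all round, and rests on it, when its origin is about 46 mm above this one; a light push of 4 N rising to 8 N takes both down from there. Under 30 mm: jammed.
- blue_mouth (a point): Centre of the blue cup's rim, 95 mm above its origin; z up. Mouth 59 mm inside. The inner sleeve's six upright ribs begin 17 mm below the rim, leaving an opening of 43 mm there, narrowing downwards. The sleeve gives 20 mm, its push rising 0.25 N per mm; it stays where it is left, save for a millimetre or two.
- yellow_beaker: Bystander, not to be used or disturbed: a larger yellow plastic beaker, 72 mm across the rim, 91 mm high, loose, open, upright near the cups. Origin: centre of its underside; z up.
Not all that is in view belongs to the job. Of the things that look like the blue_cup, the smaller one is meant.

How it is judged:
On the way:
1. the white cup, still held in the gripper, is pushed into the blue cup until the rim reaches the red band (z of white_cup in the frame of blue_cup below 0.043 m and horizontal distance between white_cup and blue_cup below 0.01 m and contact force between the fingers and white_cup above 0.5 N), for 0.1 s.
At the end, for the whole second after the job is handed in: The white cup stands nested in the blue cup with its origin 30 to 43 mm above the origin of the blue one (blue rim at the red band), within 10 mm of its axis; both stand upright within 10 degrees, the blue cup on the bench (within 10 mm of its surface), released and at rest (under 30 mm/s) (z of white_cup in the frame of blue_cup between 0.03 and 0.043 m and horizontal distance between white_cup and blue_cup below 0.01 m and angle between each of white_cup, blue_cup's own z axis and vertical below 0.17 rad and height (world z) of blue_cup below 0.01 m and linear speed of each of white_cup, blue_cup below 0.03 m/s); the robot touches nothing.
It fails at once if the white cup is rammed past the red band and jams (its origin less than 30 mm above that of the blue cup while inside it) (z of white_cup in the frame of blue_cup below 0.03 m and horizontal distance between white_cup and blue_cup below 0.015 m).
It fails at once if the yellow beaker is moved by more than 30 mm (distance of yellow_beaker from where it was at the start of the episode above 0.03 m).
It fails at once if the yellow beaker is tipped by more than about 25 degrees (angle between yellow_beaker's own z axis and vertical above 0.45 rad).
It fails at once if the blue cup is knocked over (tilted more than about 35 degrees) (angle between blue_cup's own z axis and vertical above 0.6 rad).
It also fails if it takes over 48 s, if anything falls off the work surface, if the arm or the gripper's body presses on something with over 40 N, if the wrist force passes 120 N, or if a joint passes its speed limit or range.

## Working session

There is one attempt and no reset: what is moved stays moved. The work goes in short steps, Python scripts to look and compute and a tool call to move; the robot and the scene stay as the last step left them, time stands still between calls to the robot, and variables do not carry over. Pictures are saved under pics/ and viewed, at most 13 in all, crops included, and the job is handed in when it is done.

Besides the shell and the picture viewer there is one more tool, called by a JSON object that holds its "name" and its "arguments". move_arm: Moves the arm, as the interface text tells. Shifts and turns lie within -1 to 1; 1 stands for 1000 mm of shift or 2 pi rad of turn. Its arguments: {"type":"object","properties":{"moves":{"type":"array"},"force":{"type":"number"}},"required":["moves"]}

```bash
mkdir -p pics
python3 - <<'E'
from workcell import bot
import cv2,numpy as np
s=bot.observe();print({k:np.round(v,3).tolist() for k,v in s.items()})
for n in ("scene","side"):
    cv2.imwrite(f"pics/{n}0.png",bot.grab_frame(n)[:,:,::-1]);p=bot.camera_params(n);print(n,p)
E
```

```text
{'clock': 0.0, 'qpos': [1.27, 0.522, -0.036, 1.6, 0.021, 1.021, -0.113], 'qd': [0.0, 0.0, 0.0, 0.001, 0.001, -0.0, 0.001], 'joint_efforts': [-0.0, -92.711, 1.98, -36.993, 0.018, 0.008, -0.0], 'position': [0.143, -0.608, 0.231], 'tool_rot': [-3.14, 0.0, 0.231], 'force': [-0.131, -1.203, -0.512], 'moment': [0.02, 0.013, 0.052], 'finger_force': 0.0, 'grip_width': 0.086}
scene {'vertical_fov': 48.14746888427204, 'cx': 320.64309737535297, 'cy': 192.895961000729, 'R': array([[-0.61885846, -0.7854249 ,  0.01104237],
       [-0.56280819,  0.43355826, -0.70375719],
       [ 0.54796091, -0.44174082, -0.71035476]]), 't': array([0.31101045, 0.35823624, 0.88350575])}
side {'vertical_fov': 57.90515984008176, 'cx': 320.9358696945554, 'cy': 196.31050342570802, 'R': array([[ 9.99774375e-01, -2.12411210e-02,  1.16139718e-04],
       [-9.67349614e-03, -4.60164986e-01, -8.87780721e-01],
       [ 1.89109012e-02,  8.87579292e-01, -4.60266637e-01]]), 't': array([-0.5093422 ,  0.09625041,  0.85664773])}
```

View pics/scene0.png

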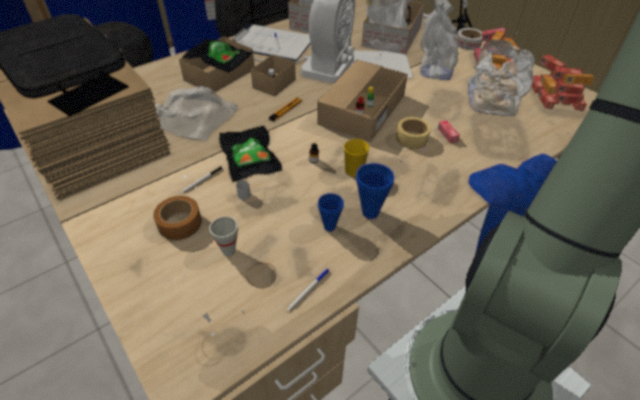

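View pics/side0.png

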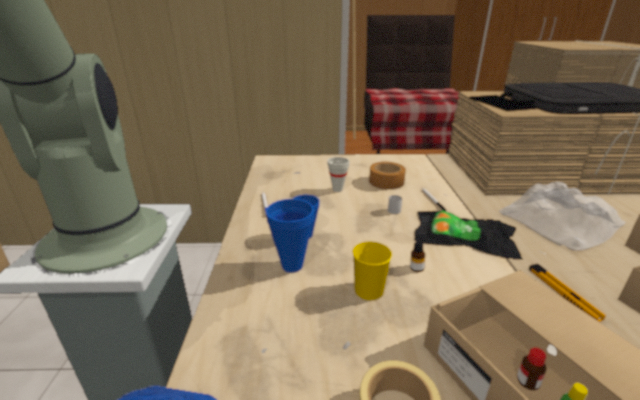

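Scene view candidates: the white cup is at (224,235), with a red band; the grey thimble at (243,190) and the clear things on the bench are not it. Blue: a small cup at (330,212) and a large one at (374,190); I choose the small one. The yellow beaker is at (356,155), and the tan rings at (178,217) and (413,132) don't matter.

```bash
cat > h.py <<'E'
import numpy as np,cv2
def ray(p,u,v,z):
    f=200/np.tan(np.radians(p["vertical_fov"]/2));R=p["R"];c=-R.T@p["t"]
    d=R.T@np.array([(u-p["cx"])/f,(v-p["cy"])/f,1]);return c+d*(z-c[2])/d[2]
def proj(p,X):
    f=200/np.tan(np.radians(p["vertical_fov"]/2));c=p["R"]@X+p["t"];return np.array([p["cx"]+f*c[0]/c[2],p["cy"]+f*c[1]/c[2]])
def blob(m,seed):
    n,l,st,ce=cv2.connectedComponentsWithStats(m.astype(np.uint8));
    ys,xs=np.nonzero(m);i=np.argmin((xs-seed[0])**2+(ys-seed[1])**2);k=l[ys[i],xs[i]];return l==k,st[k]
E
python3 - <<'E'
from h import *
from workcell import bot
im=cv2.imread("pics/scene0.png");p=bot.camera_params("scene")
H,S,V=[c.astype(int) for c in cv2.split(cv2.cvtColor(im,cv2.COLOR_BGR2HSV))]
ms={"blue":((H>100)&(H<130)&(S>130),(330,205),.095),"bigblue":((H>100)&(H<130)&(S>130),(374,180),.13),"yellow":((H>20)&(H<33)&(S>190),(356,155),.091),
"white":((S<75)&(V>95),(222,228),.095)}
for n,(m,s,z) in ms.items():
    b,st=blob(m,s);x,y,w,h,a=st
    # rim: widest top; ellipse centre = top + sin(elev)*w/2
    c=(x+w/2-.5,y+.71*w/2)
    X=ray(p,*c,z); print(n,st,c,X.round(3),"width",np.linalg.norm(ray(p,x,c[1],z)-ray(p,x+w,c[1],z)).round(3))
cv2.imwrite("pics/crop.png",cv2.resize(im[140:270,190:410],None,fx=3.5,fy=3.5))
E
```

```text
blue [319 195  24  36 599] (np.float64(330.5), np.float64(203.52)) [ 0.47  -0.003  0.095] width 0.058
bigblue [ 357  164   36   54 1371] (np.float64(374.5), np.float64(176.78)) [ 0.449 -0.123  0.13 ] width 0.088
yellow [345 140  24  36 589] (np.float64(356.5), np.float64(148.52)) [ 0.59  -0.193  0.091] width 0.066
white [206 215  34  28 554] (np.float64(222.5), np.float64(227.07)) [0.563 0.238 0.095] width 0.077
```

View pics/crop.png

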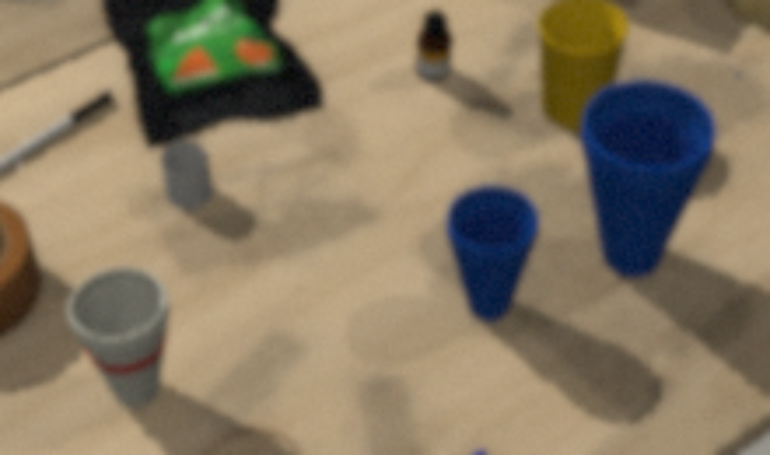

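The close crop confirms it: small blue rim at crop (492,225), white cup with its red band at crop (118,305), large blue cup and yellow beaker to the right. World positions: white ≈ (0.563, 0.238), blue ≈ (0.470, -0.003). I'll swing over now and turn the closing line along x.

{"name": "move_arm", "arguments": {"moves": [[[1,0.042,-0.026,-0.01,0,0,-0.02],[1,0.084,-0.052,-0.02,0,0,-0.04],[1,0.125,-0.078,-0.03,0,0,-0.06],[1,0.167,-0.104,-0.04,0,0,-0.08],[1,0.209,-0.13,-0.05,0,0,-0.1]]], "force": 35}}

```text
clock: 0.6
position: [0.3168, -0.4332, 0.2814]
tool_rot: [-3.141, 0.0, 0.864]
force: [0.6, -0.1, -0.7]
grip_width: 0.0852
finger_force: 0.0
```

{"name": "move_arm", "arguments": {"moves": [[[1,0.049,-0.002,-0.001,0,0,-0.02],[1,0.098,-0.004,-0.002,0,0,-0.04],[1,0.148,-0.006,-0.003,0,0,-0.06],[1,0.197,-0.008,-0.004,0,0,-0.08],[1,0.246,-0.009,-0.005,0,0,-0.1]]]}}

```text
clock: 1.1
position: [0.4705, -0.241, 0.2861]
tool_rot: [-3.141, 0.0, 1.492]
force: [0.5, 0.0, -0.6]
grip_width: 0.0854
finger_force: 0.0
```

{"name": "move_arm", "arguments": {"moves": [[[1,0.049,0.002,0,0,0,-0.0026],[1,0.098,0.004,0,0,0,-0.0053],[1,0.147,0.006,0,0,0,-0.0079],[1,0.196,0.008,0,0,0,-0.0106],[1,0.245,0.01,0,0,0,-0.0132]]]}}

```text
clock: 1.6
position: [0.4999, 0.0024, 0.2861]
tool_rot: [-3.142, 0.0, 1.571]
force: [0.9, 0.1, -0.5]
grip_width: 0.0856
finger_force: 0.0
```

{"name": "move_arm", "arguments": {"moves": [[[1,0.045,0.012,0,0,0,0],[1,0.09,0.024,0,0,0,0],[1,0.135,0.036,0,0,0,0],[1,0.18,0.048,0,0,0,0],[1,0.19,0.06,0,0,0,0]]]}}

```text
clock: 2.1
position: [0.5593, 0.1962, 0.2858]
tool_rot: [-3.141, -0.002, 1.576]
force: [-0.9, -0.4, -0.7]
grip_width: 0.0856
finger_force: 0.0
```

Run:
```python
from h import *
from workcell import bot
s=bot.observe();print(s["position"],s["tool_rot"],s["qpos"])
p=bot.camera_params("wrist");im=bot.grab_frame("wrist")[:,:,::-1];cv2.imwrite("pics/w1.png",im)
print(proj(p,np.array([.563,.238,.095])),proj(p,np.array([.563,.238,0])))
```

```text
[0.55933857 0.1961598  0.28583192] [-3.14073442e+00 -2.19588158e-03  1.57601861e+00] [-3.89785159e-04  4.77045269e-01 -6.28180008e-01  1.59979198e+00
  2.95976797e-01  1.16170583e+00 -6.88765805e-01]
[322.73507266 146.83024136] [322.18385942 141.80217542]
```

View pics/w1.png

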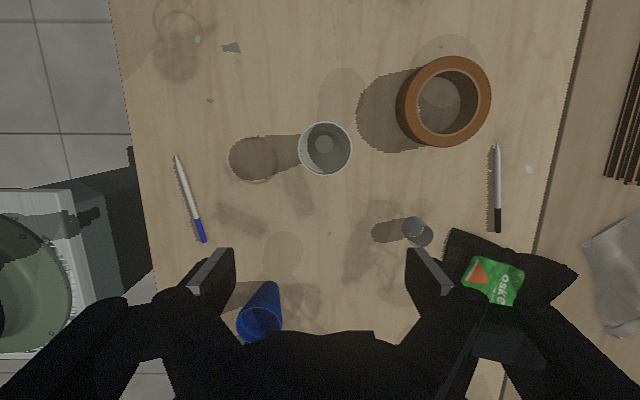

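The wrist view shows the white rim as a circle centred near (325,148), the blue cup at the lower left (262,318), and the tape roll at (444,100), clear of the grasp.

Run:
```python
from h import *
from workcell import bot
p=bot.camera_params("wrist");im=cv2.imread("pics/w1.png")
g=cv2.GaussianBlur(cv2.cvtColor(im,cv2.COLOR_BGR2GRAY),(0,0),1.2)[100:200,270:380]
c=cv2.HoughCircles(g,cv2.HOUGH_GRADIENT,1,50,param1=80,param2=12,minRadius=23,maxRadius=31)
print(c)
for q in c[0]: print(ray(p,q[0]+270,q[1]+100,.095))
print(ray(p,325,148,.095), [np.linalg.norm(ray(p,298,148,.095)-ray(p,352,148,.095))])
```

```text
[[[54.5 48.5 25.4]]]
[0.56681295 0.23499649 0.095     ]
[0.56738474 0.23556788 0.095     ] [np.float64(0.06230286336863142)]
```

{"name": "move_arm", "arguments": {"moves": [[[1,0.02,0.004,0.02,0,0,0],[1,0.039,0.008,0.05,0,0,0],[1,0.039,0.008,0.09,0,0,0],[1,0.039,0.008,0.12,0,0,0],[1,0.039,0.008,0.12,0,0,0]]]}}

```text
clock: 2.65
position: [0.5663, 0.2284, 0.1623]
tool_rot: [-3.136, 0.002, 1.571]
force: [-0.0, 0.0, 1.0]
grip_width: 0.0856
finger_force: 0.0
```

Run:
```python
from h import *
from workcell import bot
s=bot.observe();print(s["position"],s["tool_rot"],s["force"],s["qpos"])
p=bot.camera_params("wrist");im=bot.grab_frame("wrist")[:,:,::-1];cv2.imwrite("pics/w2.png",im)
print(proj(p,np.array([.567,.2355,.095])),proj(p,s["position"]))
```

```text
[0.56634794 0.22842231 0.16230077] [-3.13571517e+00  2.48493352e-03  1.57065084e+00] [-0.04963644  0.01146099  1.02206322] [-0.09493802  0.63585714 -0.57458608  1.67637691  0.40439122  0.9572617
 -0.81907333]
[320.18384067 204.94638248] [318.3578205 251.709034 ]
```

View pics/w2.png

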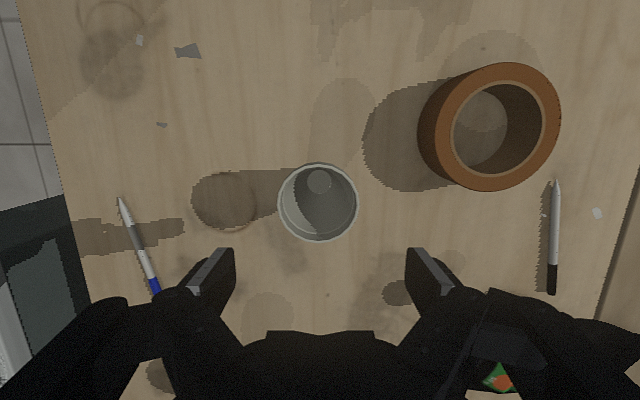

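The white rim is now centred at (318,201), so the refined position is about (0.5655, 0.238). Descending to grip the collar.

{"name": "move_arm", "arguments": {"moves": [[[1,0.008,-0.001,0.02,0,0,0],[1,0.008,-0.001,0.05,0,0,0],[1,0.008,-0.001,0.08,0,0,0],[1,0.008,-0.001,0.099,0,0,0],[1,0.008,-0.001,0.099,0,0,0]]]}}

```text
clock: 3.2
position: [0.5671, 0.2373, 0.0668]
tool_rot: [-3.14, 0.001, 1.57]
force: [0.6, 0.2, 0.4]
grip_width: 0.0858
finger_force: 0.0
```

{"name": "move_arm", "arguments": {"moves": [[[0.6,0,0,0,0,0,0],[0.6,0,0,0,0,0,0],[0.6,0,0,0,0,0,0],[0.6,0,0,0,0,0,0],[0.6,0,0,0,0,0,0]]], "force": 30}}

```text
clock: 3.7
position: [0.5683, 0.2382, 0.0697]
tool_rot: [3.139, -0.001, 1.57]
force: [-2.2, 0.2, 8.8]
grip_width: 0.0639
finger_force: 30.7
```

{"name": "move_arm", "arguments": {"moves": [[[0.6,0,0,-0.02,0,0,0],[0.6,0,0,-0.05,0,0,0],[0.6,0,0,-0.09,0,0,0],[0.6,0,0,-0.13,0,0,0],[0.6,0,0,-0.15,0,0,0]]]}}

```text
clock: 4.2
position: [0.5683, 0.2383, 0.2225]
tool_rot: [3.136, -0.002, 1.57]
force: [0.9, 0.4, -0.4]
grip_width: 0.0638
finger_force: 33.3
```

{"name": "move_arm", "arguments": {"moves": [[[0.6,-0.025,-0.01,0,0,0,0],[0.6,-0.06,-0.024,0,0,0,0],[0.6,-0.1,-0.041,0,0,0,0],[0.6,-0.135,-0.055,0,0,0,0],[0.6,-0.15,-0.061,0,0,0,0]]]}}

```text
clock: 4.7
position: [0.5054, 0.0843, 0.2187]
tool_rot: [3.14, 0.002, 1.568]
force: [0.2, 0.4, -1.1]
grip_width: 0.0636
finger_force: 33.3
```

Run:
```python
from h import *
from workcell import bot
s=bot.observe();print(s["position"],s["tool_rot"],s["force"],s["grip_width"],s["finger_force"])
p=bot.camera_params("wrist");a=bot.grab_frame("wrist")[:,:,::-1]
b=bot.grab_frame("scene")[:,:,::-1];cv2.imwrite("pics/s3.png",b);cv2.imwrite("pics/w3.png",a)
cv2.imwrite("pics/m3.png",np.hstack([cv2.resize(a,(400,250)),cv2.resize(b[100:300,160:480],(400,250))]))
sp=bot.camera_params("scene");print(proj(sp,s["position"]))
x=s["position"];print(proj(sp,x+[0,0,.025]),proj(sp,x+[0,0,-.07]))
```

```text
[0.50541772 0.08431217 0.21871996] [3.13982285e+00 1.73930936e-03 1.56750731e+00] [ 0.242955    0.42772416 -1.08150187] 0.06355763336617279 33.29140596964862
[290.31163824 172.73497163]
[289.87475775 164.06829285] [291.45377825 195.39233635]
```

View pics/m3.png

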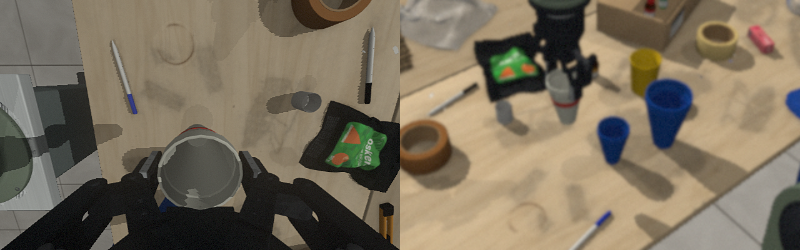

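White cup held upright in the gripper at scene ≈(291,175), base near (292,197), band visible; the blue cup stands untouched at (330,212). Now over the blue mouth.

{"name": "move_arm", "arguments": {"moves": [[[0.6,-0.025,-0.01,0,0,0,0],[0.6,-0.055,-0.022,0,0,0,0],[0.6,-0.08,-0.033,0,0,0,0],[0.6,-0.088,-0.036,0,0,0,0],[0.6,-0.088,-0.036,0,0,0,0]]]}}

```text
clock: 5.3
position: [0.4705, -0.0007, 0.218]
tool_rot: [3.14, 0.0, 1.569]
force: [-0.7, -0.1, -0.9]
grip_width: 0.0636
finger_force: 33.3
```

Run:
```python
from h import *
from workcell import bot
s=bot.observe();x=s["position"];print(x,s["tool_rot"])
b=bot.grab_frame("scene")[:,:,::-1];d=bot.grab_frame("side")[:,:,::-1]
sp=bot.camera_params("scene");dp=bot.camera_params("side")
H,S,V=[c.astype(int) for c in cv2.split(cv2.cvtColor(b,cv2.COLOR_BGR2HSV))]
m,st=blob((H>100)&(H<130)&(S>130),(330,215));print(st)
for v in range(st[1],st[1]+st[3],3):
    c=np.nonzero(m[v])[0];print(v,c.min(),c.max(),end='; ')
X0=np.array([.47,-.003,0]);print("\nblue pred base,rim",proj(sp,X0),proj(sp,X0+[0,0,.095]),"side",proj(dp,X0),proj(dp,X0+[0,0,.095]))
print("white pred base", proj(sp,x-[0,0,.07]),"side",proj(dp,x-[0,0,.07]))
a=b[130:255,260:400];e=d[140:265,220:360]
cv2.imwrite("pics/m4.png",cv2.resize(np.hstack([a,e]),None,fx=2.8,fy=2.8,interpolation=cv2.INTER_CUBIC))
```

```text
[ 0.47054348 -0.00068269  0.21803769] [3.13999867e+00 3.46494547e-04 1.56922835e+00]
[319 194  24  37 602]
194 329 333; 197 322 339; 200 320 341; 203 319 342; 206 319 342; 209 320 340; 212 321 339; 215 322 338; 218 323 337; 221 324 336; 224 325 334; 227 326 334; 230 329 330; 
blue pred base,rim [329.46133774 229.11046459] [330.4518495  203.54036006] side [304.4350799  235.30972351] [303.55915274 200.17002227]
white pred base [330.13685774 188.11569977] side [303.29885209 178.42890977]
```

View pics/m4.png

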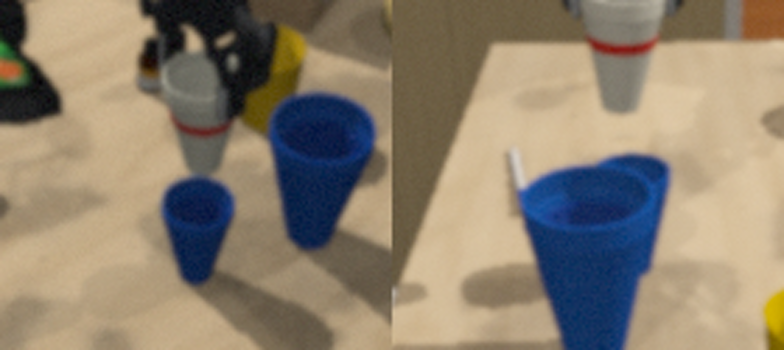

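The side crop shows the white base at crop (621,108) and the blue rim's right edge at crop 669: white sits a few mm to −x of blue. In the scene crop the white axis leans slightly, so I'll measure it once by row midpoints.

```bash
cat > ax.py <<'E'
from h import *
from workcell import bot
from scipy.optimize import least_squares
def frames():
    return {n:(bot.camera_params(n),bot.grab_frame(n)[:,:,::-1]) for n in("scene","side")}
def mids(m,rows):
    out=[]
    for v in rows:
        c=np.nonzero(m[v])[0]
        if len(c): out.append(((c.min()+c.max())/2,v,len(c)))
    return out
def axis(ms):  # ms: list (p,u,v): axis line through X=(x,y) at z0 with slopes
    def r(q,z0):
        e=[]
        for p,pts in ms:
            A=proj(p,np.array([q[0],q[1],z0]));B=proj(p,np.array([q[0]+.05*q[2],q[1]+.05*q[3],z0+.05]))
            for u,v,_ in pts: e.append(u-(A[0]+(B[0]-A[0])*(v-A[1])/(B[1]-A[1])))
        return e
    return lambda z0,q0:least_squares(r,q0,args=(z0,)).x
E
python3 - <<'E'
from ax import *
s=bot.observe();x=s["position"];F=frames();M=[]
for n,(p,im) in F.items():
    H,S,V=[c.astype(int) for c in cv2.split(cv2.cvtColor(cv2.GaussianBlur(im,(0,0),.7),cv2.COLOR_BGR2HSV))]
    base=proj(p,x-[0,0,.07]);band=proj(p,x-[0,0,.012])
    w=np.zeros(H.shape,bool);r0,r1=int(band[1])-3,int(base[1])+8;c0=int(base[0])
    w[r0:r1,c0-20:c0+22]=True
    red=((H<8)|(H>170))&(S>110);m=w&(((S<65)&(V>60))|red)
    rb=np.nonzero((red&w).any(1))[0];print(n,"red rows",rb.min(),rb.max())
    pts=mids(m,range(rb.min(),r1));print(pts,base)
    M.append((p,[q for q in pts if 10<q[2]<30 and q[1]<base[1]]))
    cv2.imwrite(f"pics/{n}5.png",im)
print(x,axis(M)(x[2]-.07,[.47,0,0,0]))
E
```

```text
scene red rows 175 178
[(np.float64(331.5), 175, 6), (np.float64(331.5), 176, 16), (np.float64(331.5), 177, 14), (np.float64(331.5), 178, 12), (np.float64(331.5), 179, 10), (np.float64(331.5), 180, 18), (np.float64(331.5), 181, 18), (np.float64(331.5), 182, 16), (np.float64(331.5), 183, 16), (np.float64(331.5), 184, 16), (np.float64(331.5), 185, 16), (np.float64(331.5), 186, 14), (np.float64(331.5), 187, 14), (np.float64(331.5), 188, 14), (np.float64(331.5), 189, 12), (np.float64(331.5), 190, 12), (np.float64(331.5), 191, 12), (np.float64(330.5), 192, 14), (np.float64(330.5), 193, 13), (np.float64(330.5), 194, 10), (np.float64(330.5), 195, 10)] [329.53707655 188.40925632]
side red rows 154 159
[(np.float64(302.0), 154, 16), (np.float64(302.0), 155, 12), (np.float64(301.5), 156, 22), (np.float64(302.0), 157, 21), (np.float64(301.5), 158, 18), (np.float64(302.0), 159, 11), (np.float64(302.5), 160, 11), (np.float64(302.5), 161, 22), (np.float64(302.5), 162, 22), (np.float64(302.5), 163, 22), (np.float64(302.0), 164, 21), (np.float64(302.0), 165, 21), (np.float64(302.5), 166, 20), (np.float64(302.0), 167, 19), (np.float64(302.0), 168, 19), (np.float64(302.0), 169, 19), (np.float64(302.0), 170, 19), (np.float64(301.5), 171, 18), (np.float64(301.5), 172, 18), (np.float64(302.0), 173, 17), (np.float64(306.5), 174, 18), (np.float64(306.5), 175, 18), (np.float64(306.5), 176, 18), (np.float64(306.5), 177, 17), (np.float64(307.0), 178, 16), (np.float64(307.5), 179, 17), (np.float64(308.0), 180, 12), (np.float64(319.0), 181, 1), (np.float64(318.0), 183, 1), (np.float64(319.0), 184, 3), (np.float64(319.0), 185, 4)] [303.466338   178.26739126]
[0.470873   0.00082841 0.21773542] [ 0.47524809 -0.00860658 -0.15199524  0.16051643]
```

{"name": "move_arm", "arguments": {"moves": [[[0.6,-0.001,0.003,0.005,0,0,0],[0.6,-0.001,0.005,0.02,0,0,0],[0.6,-0.001,0.005,0.04,0,0,0],[0.6,-0.001,0.005,0.055,0,0,0],[0.6,-0.001,0.005,0.06,0,0,0]]]}}

```text
clock: 6.0
position: [0.4747, -0.0009, 0.1555]
tool_rot: [-3.139, -0.0, 1.571]
force: [-0.2, 0.7, 0.4]
grip_width: 0.0637
finger_force: 33.3
```

Run:
```python
from ax import *
s=bot.observe();print(s["position"],s["force"])
F=frames();a=F["scene"][1][130:255,260:400];e=F["side"][1][140:265,220:360]
cv2.imwrite("pics/m6.png",cv2.resize(np.hstack([a,e]),None,fx=2.8,fy=2.8,interpolation=cv2.INTER_CUBIC))
```

```text
[ 0.47467001 -0.00086275  0.15550569] [-0.17271592  0.66614801  0.40205005]
```

View pics/m6.png

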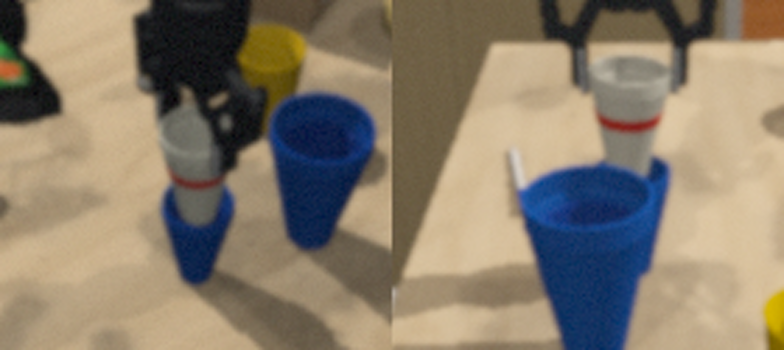

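White base is inside the mouth, columns aligned in both views (scene crop 197, side crop 631), maybe 4 mm toward the scene camera. A small shift, then on down with force watched.

{"name": "move_arm", "arguments": {"moves": [[[0.6,-0.003,0.002,0.0,0,0,0],[0.6,-0.003,0.002,0.007,0,0,0],[0.6,-0.003,0.002,0.014,0,0,0],[0.6,-0.003,0.002,0.02,0,0,0],[0.6,-0.003,0.002,0.02,0,0,0]]]}}

```text
clock: 6.6
position: [0.4766, -0.0044, 0.1362]
tool_rot: [-3.14, -0.0, 1.57]
force: [0.2, -0.8, -0.8]
grip_width: 0.0637
finger_force: 33.3
```

{"name": "move_arm", "arguments": {"moves": [[[0.6,0,0,0.004,0,0,0],[0.6,0,0,0.008,0,0,0],[0.6,0,0,0.01,0,0,0],[0.6,0,0,0.01,0,0,0],[0.6,0,0,0.01,0,0,0]]]}}

```text
clock: 7.1
position: [0.4772, -0.0043, 0.1271]
tool_rot: [3.141, -0.0, 1.57]
force: [-0.5, 0.3, -1.7]
grip_width: 0.0635
finger_force: 33.3
```

{"name": "move_arm", "arguments": {"moves": [[[0.6,0,0,0.002,0,0,0],[0.6,0,0,0.004,0,0,0],[0.6,0,0,0.006,0,0,0],[0.6,0,0,0.006,0,0,0],[0.6,0,0,0.006,0,0,0]]]}}

```text
clock: 7.6
position: [0.4771, -0.0043, 0.121]
tool_rot: [-3.142, -0.0, 1.57]
force: [0.9, -0.4, -0.9]
grip_width: 0.0638
finger_force: 33.3
```

{"name": "move_arm", "arguments": {"moves": [[[0.6,0,0,0.001,0,0,0],[0.6,0,0,0.002,0,0,0],[0.6,0,0,0.003,0,0,0],[0.6,0,0,0.003,0,0,0],[0.6,0,0,0.003,0,0,0]]]}}

```text
clock: 8.1
position: [0.4773, -0.0044, 0.1181]
tool_rot: [3.141, -0.0, 1.57]
force: [1.2, -0.1, 1.3]
grip_width: 0.0634
finger_force: 33.4
```

{"name": "move_arm", "arguments": {"moves": [[[0.6,0,0,0.001,0,0,0],[0.6,0,0,0.002,0,0,0],[0.6,0,0,0.003,0,0,0],[0.6,0,0,0.003,0,0,0],[0.6,0,0,0.003,0,0,0]]]}}

```text
clock: 8.6
position: [0.4771, -0.0044, 0.1151]
tool_rot: [3.142, -0.0, 1.57]
force: [2.0, -0.5, 2.1]
grip_width: 0.0639
finger_force: 33.5
```

{"name": "move_arm", "arguments": {"moves": [[[0.6,0,0,0.001,0,0,0],[0.6,0,0,0.002,0,0,0],[0.6,0,0,0.003,0,0,0],[0.6,0,0,0.003,0,0,0],[0.6,0,0,0.003,0,0,0]]]}}

```text
clock: 9.1
position: [0.4771, -0.0044, 0.112]
tool_rot: [-3.141, -0.0, 1.57]
force: [2.7, -0.0, 1.9]
grip_width: 0.0637
finger_force: 33.5
```

Run:
```python
from ax import *
s=bot.observe();print(s["position"],s["force"])
F=frames();a=F["scene"][1][130:255,260:400];e=F["side"][1][140:265,220:360]
cv2.imwrite("pics/m7.png",cv2.resize(np.hstack([a,e]),None,fx=2.8,fy=2.8,interpolation=cv2.INTER_CUBIC))
```

```text
[ 0.47707088 -0.00435187  0.11201519] [ 2.69198942 -0.00632635  1.8809138 ]
```

View pics/m7.png

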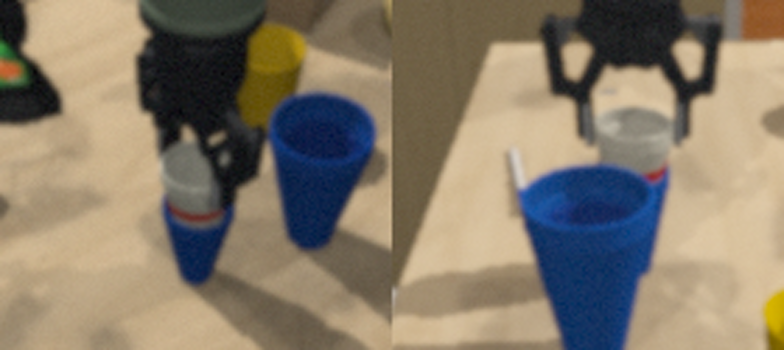

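The scene crop shows the white cup in the blue one, rim just below the red band (crop row ~220), both upright. The +x side load says white sits slightly to −x, so I'll shift 2 mm and push on.

{"name": "move_arm", "arguments": {"moves": [[[0.6,0,0.001,0,0,0,0],[0.6,0,0.002,0,0,0,0],[0.6,0,0.002,0,0,0,0],[0.6,0,0.002,0.001,0,0,0],[0.6,0,0.002,0.001,0,0,0]]]}}

```text
clock: 9.7
position: [0.479, -0.0044, 0.111]
tool_rot: [-3.141, -0.0, 1.57]
force: [0.5, 0.3, 1.2]
grip_width: 0.0637
finger_force: 33.4
```

{"name": "move_arm", "arguments": {"moves": [[[0.6,0,0,0.001,0,0,0],[0.6,0,0,0.001,0,0,0],[0.6,0,0,0.002,0,0,0],[0.6,0,0,0.002,0,0,0],[0.6,0,0,0.002,0,0,0]]]}}

```text
clock: 10.2
position: [0.4791, -0.0044, 0.1091]
tool_rot: [3.142, -0.0, 1.57]
force: [0.3, 0.1, 4.1]
grip_width: 0.0639
finger_force: 33.6
```

{"name": "move_arm", "arguments": {"moves": [[[0.6,0,0,0.001,0,0,0],[0.6,0,0,0.001,0,0,0],[0.6,0,0,0.002,0,0,0],[0.6,0,0,0.002,0,0,0],[0.6,0,0,0.002,0,0,0]]]}}

```text
clock: 10.7
position: [0.4791, -0.0044, 0.1071]
tool_rot: [3.142, -0.0, 1.57]
force: [0.3, -0.1, 2.8]
grip_width: 0.0637
finger_force: 33.6
```

Run:
```python
from ax import *
fs=[]
F=frames()
for i in range(6):
    s=bot.observe();fs.append(s["force"]);im=bot.grab_frame("scene") if i<5 else im
print(s["position"],np.mean(fs,0),np.std(fs,0))
p=F["scene"][0];b=F["scene"][1];x=s["position"]
H,S,V=[c.astype(int) for c in cv2.split(cv2.cvtColor(im[:,:,::-1].copy(),cv2.COLOR_BGR2HSV))]
for u in range(323,340,2):
    print(u,[(int(H[v,u]),int(S[v,u])) for v in range(203,216)])
print([proj(p,np.array([.476,-.005,z])) for z in(.08,.09,.095,.1,.11)])
cv2.imwrite("pics/m8.png",cv2.resize(im[185:235,305:355,::-1],None,fx=10,fy=10,interpolation=cv2.INTER_CUBIC))
```

```text
[ 0.47908001 -0.00439601  0.10704197] [0.76148732 0.32768017 3.24797513] [0.30784039 0.63521872 0.48132799]
323 [(33, 29), (15, 45), (7, 67), (2, 109), (173, 130), (146, 111), (124, 116), (113, 174), (110, 200), (109, 223), (108, 238), (109, 199), (108, 237)]
325 [(24, 25), (22, 29), (14, 37), (8, 69), (3, 125), (174, 140), (147, 112), (119, 126), (111, 172), (110, 192), (109, 211), (110, 205), (109, 205)]
327 [(25, 30), (24, 25), (27, 28), (14, 56), (6, 103), (0, 148), (166, 159), (137, 135), (114, 153), (110, 200), (109, 217), (110, 211), (109, 237)]
329 [(25, 27), (27, 26), (19, 28), (16, 43), (4, 86), (2, 151), (173, 155), (148, 118), (121, 139), (110, 217), (107, 220), (109, 206), (107, 241)]
331 [(36, 24), (27, 23), (27, 23), (15, 42), (5, 88), (0, 146), (174, 143), (151, 101), (123, 131), (109, 202), (109, 207), (110, 193), (109, 241)]
333 [(26, 22), (27, 25), (23, 24), (10, 54), (3, 95), (0, 137), (170, 136), (138, 104), (115, 144), (110, 207), (109, 197), (107, 255), (110, 186)]
335 [(15, 7), (15, 6), (12, 31), (5, 75), (3, 122), (176, 129), (150, 97), (119, 110), (111, 185), (109, 213), (108, 208), (108, 224), (108, 248)]
337 [(90, 9), (105, 9), (170, 44), (0, 72), (173, 102), (153, 63), (121, 91), (112, 171), (110, 188), (108, 218), (109, 203), (108, 195), (109, 183)]
339 [(99, 71), (115, 83), (131, 74), (131, 75), (122, 103), (114, 142), (111, 168), (111, 172), (111, 164), (111, 120), (116, 74), (123, 38), (154, 22)]
[array([329.37029021, 205.98866945]), array([329.47321341, 203.16456704]), array([329.52518317, 201.73857235]), array([329.57749619, 200.30315921]), array([329.68316566, 197.40370185])]
```

View pics/m8.png

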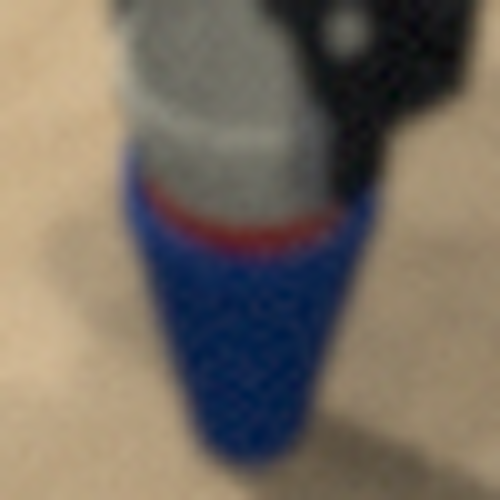

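The close crop shows the blue rim sitting on the red band: about 3 px of red is visible above the near rim, which works out to an origin offset of about 38 mm. The arm height gives 37 mm. In the band, so release.

{"name": "move_arm", "arguments": {"moves": [[[0.8,0,0,0,0,0,0],[0.9,0,0,0,0,0,0],[1,0,0,0,0,0,0],[1,0,0,0,0,0,0],[1,0,0,0,0,0,0]]]}}

```text
clock: 11.55
position: [0.479, -0.0044, 0.107]
tool_rot: [-3.141, -0.0, 1.57]
force: [0.4, 0.3, 0.6]
grip_width: 0.0856
finger_force: 0.0
```

{"name": "move_arm", "arguments": {"moves": [[[1,0,0,-0.005,0,0,0],[1,0,0,-0.02,0,0,0],[1,0,0,-0.05,0,0,0],[1,0,0,-0.09,0,0,0],[1,0,0,-0.13,0,0,0]]]}}

```text
clock: 12.05
position: [0.4786, -0.0041, 0.2387]
tool_rot: [-3.141, -0.0, 1.571]
force: [1.0, -0.5, -0.3]
grip_width: 0.0854
finger_force: 0.0
```

Run:
```python
from ax import *
s=bot.observe();print(s["position"],s["force"],s["grip_width"],s["clock"])
F=frames();p,im=F["scene"]
H,S,V=[c.astype(int) for c in cv2.split(cv2.cvtColor(im.copy(),cv2.COLOR_BGR2HSV))]
for u in (327,329,331,333):
    print(u,[(v,int(H[v,u]),int(S[v,u]),int(V[v,u])) for v in range(203,213)])
a=im[170:240,290:360];e=F["side"][1][160:230,270:340]
cv2.imwrite("pics/m9.png",cv2.resize(np.hstack([a,e]),None,fx=5.6,fy=5.6,interpolation=cv2.INTER_CUBIC))
```

```text
[ 0.47862816 -0.00414356  0.23874327] [ 0.95066784 -0.49211568 -0.31099825] 0.08542413010739534 12.05
327 [(203, 27, 23, 102), (204, 24, 26, 98), (205, 27, 28, 91), (206, 22, 29, 96), (207, 11, 55, 97), (208, 3, 94, 95), (209, 178, 141, 87), (210, 163, 135, 72), (211, 129, 129, 69), (212, 113, 178, 76)]
329 [(203, 23, 20, 101), (204, 35, 33, 100), (205, 27, 30, 95), (206, 30, 24, 96), (207, 14, 44, 98), (208, 6, 86, 95), (209, 0, 133, 92), (210, 171, 156, 75), (211, 140, 120, 66), (212, 116, 160, 75)]
331 [(203, 30, 23, 98), (204, 24, 26, 97), (205, 33, 27, 94), (206, 27, 27, 96), (207, 18, 41, 93), (208, 9, 83, 92), (209, 3, 123, 91), (210, 172, 142, 79), (211, 140, 126, 67), (212, 115, 160, 75)]
333 [(203, 30, 25, 102), (204, 23, 25, 93), (205, 23, 25, 92), (206, 23, 34, 91), (207, 11, 44, 92), (208, 5, 83, 92), (209, 179, 135, 85), (210, 168, 136, 73), (211, 135, 131, 64), (212, 114, 156, 77)]
```

View pics/m9.png

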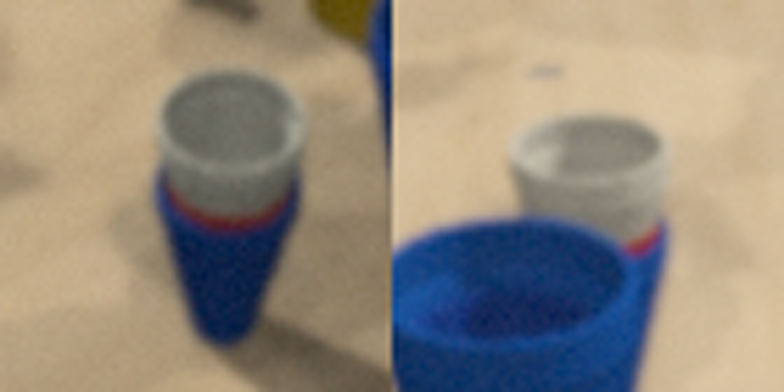

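Released: the white cup stands upright in the blue one with the rim at the red band (scene crop row ~222). The rim-to-rim gap is about 10 px, or 35–37 mm. The gripper is clear, so I'm handing in.

```bash
python3 -c "
from workcell import bot
print(bot.job_done())"
```

```text
the job is handed in; nothing more can be done
None
```

The white cup is nested upright in the small blue cup with the blue rim at the red band (about 35–38 mm origin offset, estimated from the camera and arm height); it is released, the yellow beaker was not touched, and the job was handed in at about 12 s, with no verdict returned.

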